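# Make up the scale pan of returned tablet bottles to the marked weight

## Task

Lift the steel check weight off the spring scale, then take white tablet bottles off the pan or add them from the stock tray until the scale's black pointer rests between the two jaws of the sliding mark. Stand the check weight, and any bottle that came off the pan, upright on the black rubber mat; whatever is on the pan must stand upright on its floor, and unused stock stays standing on the counter. Set things down gently, do not press on the pan or shift the mark, and leave the amber vials and the other things on the counter where they are.

Things in the scene. Friction and masses are not known exactly. Their poses are not given: they have to be found in the camera images.
- pan (a joint): Deflection of the scale pan (m): 0 empty, grows downward as it is loaded, 1 mm for each 10.2 g, stop at 0.072. Steel pan 190 mm (local x) by 220 mm (local y) with a 3 mm thick rim that stands 7 mm above the pan's floor; the floor is 115 mm above the counter when empty and sinks level. It settles within about a second.
- mark (a joint): Where the sliding mark is set on the scale (m), as a pan deflection: the pointer is at the middle of the mark when joint pan equals joint mark. It is set between 0.017 and 0.036 and must not be moved.
- pan_top (a point): Centre of the pan's floor, on its upper surface; it moves with the pan. x points away from the robot to the upright white board (119 mm wide, 124 mm tall, 114 mm from the pan's centre) on which the pointer is read, y to the left along the pan's 220 mm side.
- pointer (a point): Tip of the black pointer blade (4 mm thick, 50 mm long along y) that is fixed to the pan and runs on the far side of the white board.
- mark_gap (a point): Middle of the gap of the dark steel sliding mark, a fork with an upper and a lower jaw 14 mm apart, on the far side of the white board. The pointer blade lies between the jaws when its middle is within 5 mm of this height.
- mat_top (a point): Centre of the top of the fixed black rubber mat, 200 mm (local x) by 250 mm (local y), 4 mm thick. It is to the left or to the right of the scale; one amber vial stands on its far part.
- tray_top (a point): Centre of the floor of the fixed grey stock tray, 200 mm (local x) by 250 mm (local y), floor 4 mm above the counter, rim 10 mm above the counter. It is on the other side of the scale from the mat.
- weight: Steel check weight of 100 g: round body 32 mm in diameter and 24 mm tall, with a 12 mm neck and above it a knob 18 mm in diameter from 35 to 46 mm height. Origin: centre of its underside, z up. Starts on the scale pan.
- large: White plastic tablet bottle, large size: body diameter 66 mm, straight-sided up to 81 mm, narrower white screw cap, 110 mm tall in all, about 380 g full but the contents vary by up to 15 %. Origin: centre of its underside, z up. Starts on the scale pan.
- medium_1: White plastic tablet bottle, medium size: body diameter 48 mm, straight-sided up to 59 mm, narrower white screw cap, 80 mm tall in all, about 140 g full but the contents vary by up to 15 %. Origin: centre of its underside, z up. Starts on the scale pan.
- medium_2: White plastic tablet bottle, medium size: body diameter 48 mm, straight-sided up to 59 mm, narrower white screw cap, 80 mm tall in all, about 140 g full but the contents vary by up to 15 %. Origin: centre of its underside, z up. Starts in the stock tray.
- small_1: White plastic tablet bottle, small size: body diameter 36 mm, straight-sided up to 46 mm, narrower white screw cap, 62 mm tall in all, about 70 g full but the contents vary by up to 15 %. Origin: centre of its underside, z up. Starts in the stock tray.
- small_2: White plastic tablet bottle, small size: body diameter 36 mm, straight-sided up to 46 mm, narrower white screw cap, 62 mm tall in all, about 70 g full but the contents vary by up to 15 %. Origin: centre of its underside, z up. Starts in the stock tray.
- small_3: White plastic tablet bottle, small size: body diameter 36 mm, straight-sided up to 46 mm, narrower white screw cap, 62 mm tall in all, about 70 g full but the contents vary by up to 15 %. Origin: centre of its underside, z up. Starts in the stock tray.
- vial_1: Amber glass vial with a white cap 34 mm in diameter, 66 mm tall; not to be disturbed. Origin: centre of its underside. Stands in the stock tray.
- vial_2: Amber glass vial with a white cap 34 mm in diameter, 66 mm tall; not to be disturbed. Origin: centre of its underside. Stands in the stock tray.
- vial_3: Amber glass vial with a white cap 34 mm in diameter, 66 mm tall; not to be disturbed. Origin: centre of its underside. Stands on the mat.
- carton: White and blue medicine carton 65 x 35 x 85 mm standing beyond the scale; not to be disturbed. Origin: centre of its underside.
- stapler: Black stapler 140 x 34 x 41 mm lying beyond the scale; not to be disturbed. Origin: centre of its underside.
- mug: White mug 76 mm in diameter, 90 mm tall; not to be disturbed. Origin: centre of its underside.
There are look-alikes about, which are no part of the job. What is shaped like the weight but blue or yellow is not meant.

How it is judged:
At the end, for the whole second after the job is handed in: Pointer at rest within 5 mm of the mark's middle height; check weight on the mat; large and medium_1 each on the pan or the mat; the other four bottles each on the pan or standing at counter level (tray, mat, counter); all upright within 0.15 rad (z of pointer in the frame of mark_gap between -0.005 and 0.005 m and velocity of joint pan between -0.01 and 0.01 m/s and x of weight in the frame of mat_top between -0.098 and 0.098 m and y of weight in the frame of mat_top between -0.123 and 0.123 m and z of weight in the frame of mat_top between -0.01 and 0.01 m and ((x of large in the frame of pan_top between -0.085 and 0.085 m and y of large in the frame of pan_top between -0.1 and 0.1 m and z of large in the frame of pan_top between -0.01 and 0.01 m) or (x of large in the frame of mat_top between -0.098 and 0.098 m and y of large in the frame of mat_top between -0.123 and 0.123 m and z of large in the frame of mat_top between -0.01 and 0.01 m)) and ((x of medium_1 in the frame of pan_top between -0.085 and 0.085 m and y of medium_1 in the frame of pan_top between -0.1 and 0.1 m and z of medium_1 in the frame of pan_top between -0.01 and 0.01 m) or (x of medium_1 in the frame of mat_top between -0.098 and 0.098 m and y of medium_1 in the frame of mat_top between -0.123 and 0.123 m and z of medium_1 in the frame of mat_top between -0.01 and 0.01 m)) and ((x of medium_2 in the frame of pan_top between -0.085 and 0.085 m and y of medium_2 in the frame of pan_top between -0.1 and 0.1 m and z of medium_2 in the frame of pan_top between -0.01 and 0.01 m) or height (world z) of medium_2 below 0.012 m) and ((x of small_1 in the frame of pan_top between -0.085 and 0.085 m and y of small_1 in the frame of pan_top between -0.1 and 0.1 m and z of small_1 in the frame of pan_top between -0.01 and 0.01 m) or height (world z) of small_1 below 0.012 m) and ((x of small_2 in the frame of pan_top between -0.085 and 0.085 m and y of small_2 in the frame of pan_top between -0.1 and 0.1 m and z of small_2 in the frame of pan_top between -0.01 and 0.01 m) or height (world z) of small_2 below 0.012 m) and ((x of small_3 in the frame of pan_top between -0.085 and 0.085 m and y of small_3 in the frame of pan_top between -0.1 and 0.1 m and z of small_3 in the frame of pan_top between -0.01 and 0.01 m) or height (world z) of small_3 below 0.012 m) and angle between each of large, medium_1, medium_2, small_1, small_2, small_3, weight's own z axis and vertical below 0.15 rad); the robot touches nothing.
It fails at once if an amber vial or another bystander is shifted by more than 30 mm or tipped (distance of any of vial_1, vial_2, vial_3, carton, stapler, mug from where it was at the start of the episode above 0.03 m or angle between any of vial_1, vial_2, vial_3, carton, stapler, mug's own z axis and vertical above 0.4 rad).
It fails at once if the sliding mark is shifted by more than 5 mm (distance of mark_gap from where it was at the start of the episode above 0.005 m).
It fails at once if the pan is struck or pressed with more than 40 N (contact force between pan and anything else above 40 N).
It also fails if it takes over 72 s, if anything falls off the work surface, if the arm or the gripper's body presses on something with over 40 N, if the wrist force passes 120 N, or if a joint passes its speed limit or range.

## Robot

A 6-joint arm with a two-finger parallel gripper is mounted at the origin on the work surface. World frame = base frame: x ahead of the robot, y to its left, z up, the work surface at z = 0. Lengths are in m, angles in rad, forces in N, time in s.
With the tool pointing down it reaches from about 0.275 to 1 m from the base axis. Payload 8.4 kg.
Tool frame: the origin (TCP) lies midway between the tips of the shut fingers; the grasp point (between the pads) lies 19 mm behind it (env.pinch_z is the distance from the TCP to the grasp point, in m); z points along the fingers, y is the line along which they close (so a half turn about z gives the same grasp; the last joint's range is limited). The gripper opens to 85 mm and grips with 20 to 120 N. Pads are 22 mm wide; open, the fingers measure 114 mm over their backs; the gripper's body (76 mm by 85 mm) begins 54 mm behind the grasp point. The pads swing forward as they close: fully open they stand 13 mm farther back than shut.
Start: joints at [-1.286, 0.353, 1.633, -0, 1.155, -0.002], TCP at [0.177, -0.599, 0.231] pointing down, gripper open.
Joint ranges: [-2.63, 2.63], [-0.92, 2.1], [0.06, 2.66], [-1.3, 4.44], [0, 2.69], [-3.02, 3.02]. Speed limits (rad/s): [2.22, 2.22, 2.79, 3.14, 3.14, 3.14].

## Interface

Orientations are given as a unit quaternion [w, x, y, z].
In Python, from rig import env gives the robot as it stands.
- The arm moves only by the shell command python3 -m creep 'ROWS' [FORCE]. ROWS is text: rows parted by semicolons, each of 7 numbers parted by spaces: the shift along the tool's x, y, z in cm, then the turn, a rotation vector about the tool's x, y, z in rad, then the finger opening in cm, from 0 to 8.54. In form: x y z ax ay az claw; .... A call has 1 to 20 rows; each row is the pose to reach, as a shift and turn from the pose commanded when the call began, along the tool's axes at that moment; what a row does not reach only later rows make up. A row lasts 1/8 s, in which the tool goes at most 62.5 mm and 10.7 degrees, less where a joint would pass 70% of its speed; a pose out of reach is approached as far as the arm can. A call with a gripper value outside its range is refused whole. The fingers move at their own pace and stop on an object; FORCE is the grip in N (left out, the last holds). Time passes only in rows, so rows that repeat a pose let the fingers close. It gives the time, the measured TCP pose, the force, the opening and the grip force at its end, in the units of the state.
- env.sense(): the state, without advancing time (a new reading comes with each control period).
- env.grab_frame(name): name is "side" or "top" or "wrist"; returns a dict with "frame" (384x512x3 uint8, blue, green, red), "depth" (384x512 float32, m along the optical axis (not along the pixel's ray), 0 where there is no reading), "fovy" (degrees; the focal length in pixels is half the picture's height over the tangent of half this angle, whatever the lens; pixels are square), "cx", "cy" (the principal point, pixels), "rvec" (rotation vector, rad) and "tvec" (3), from world to camera coordinates, as OpenCV has them. Camera axes: x right, y down, z forward; pixel columns grow to the right and rows downward; lengths in m; the calibration is good to about 2 mm. A picture is of the moment at which its call begins.
- env.hand_in(): hands the job in; it is judged then, once.
The state is a dict: "t": time; "q": joint angles; "dq": joint speeds; "joint_efforts": joint torques, N m; "ee_pos": TCP position; "tcp_rot": TCP orientation; "ft_force": force on the tool from outside, world axes, zero at the start; "ft_torque": the same for the moment, N m; "gripper_width": finger opening in m; "grasp_force": force on a finger pad.
Only numpy, scipy, OpenCV 4.12 (cv2) and the standard library are available. Lean on these libraries where they do the work, as an engineer would, in place of code of your own. Each camera call takes 0.05 s, during which the arm holds its last target. There are 200 camera calls.

## Working session

There is one attempt and no reset: what is moved stays moved. The work goes in short steps, Python scripts to look and compute and a shell command to move; the robot and the scene stay as the last step left them, time stands still between calls to the robot, and variables do not carry over. Pictures are saved under pics/ and viewed, at most 10 in all, crops included, and the job is handed in when it is done.

```bash
mkdir -p pics; ls; cat > h.py <<'E'
import numpy as np, cv2, pickle
from rig import env
def grab(n):
    f=env.grab_frame(n); h=f['frame'].shape[0]
    fl=h/2/np.tan(np.radians(f['fovy'])/2)
    f['K']=np.array([[fl,0,f['cx']],[0,fl,f['cy']],[0,0,1]]); f['R']=cv2.Rodrigues(np.array(f['rvec'],float))[0]; f['t']=np.array(f['tvec'],float).ravel()
    f['C']=-f['R'].T@f['t']; return f
def ray(f,u,v): return f['R'].T@(np.linalg.inv(f['K'])@[u,v,1])
def onz(f,u,v,z):
    d=ray(f,u,v); return f['C']+d*(z-f['C'][2])/d[2]
def proj(f,p):
    c=f['R']@np.array(p,float)+f['t']; q=f['K']@c; return q[:2]/q[2]
def cloud(f):
    v,u=np.mgrid[:f['depth'].shape[0],:f['depth'].shape[1]]; z=f['depth']
    P=np.stack([(u-f['cx'])/f['K'][0,0]*z,(v-f['cy'])/f['K'][1,1]*z,z],-1)
    return (P-f['t'])@f['R']
E
python3 - <<'E'
from h import *
for n in ['top','side']:
    f=grab(n); pickle.dump(f,open(n+'0.pkl','wb')); cv2.imwrite(f'pics/{n}0.png',cv2.resize(f['frame'],(800,600),interpolation=cv2.INTER_CUBIC)); print(n,f['C'],f['K'][0,0],f['cx'],f['cy'],ray(f,256,192))
print(env.sense(),env.pinch_z)
E
```

```text
pics
top [ 0.38479793 -0.01173536  1.04129104] 405.4609689512045 251.4331725563363 196.83726419188912 [ 0.16238052  0.01786125 -0.98670296]
side [0.06377499 0.78495465 0.62031356] 371.47156664149145 255.27677926318233 192.12177584544474 [ 0.46075749 -0.73454269 -0.49815005]
{'t': 0.1, 'q': array([-1.28639327e+00,  3.53586170e-01,  1.63405809e+00, -2.27823901e-05,
        1.15517875e+00, -2.39923978e-03]), 'dq': array([ 0.00196468, -0.00212599, -0.00126249, -0.00033419, -0.00055195,
        0.00099088]), 'joint_efforts': array([ 2.69517232e-04, -6.06356049e+01, -3.42819750e+01, -3.69363045e-05,
        3.86668937e-03,  9.25975371e-06]), 'ee_pos': array([ 0.17667998, -0.59906995,  0.23063291]), 'tcp_rot': array([-6.07607216e-04,  9.89734818e-01,  1.42914703e-01, -9.67691369e-05]), 'ft_force': array([-0.13928705, -0.21886635, -0.32786027]), 'ft_torque': array([-0.01914813, -0.02546689, -0.02638896]), 'grasp_force': 0.0, 'gripper_width': 0.08553916047943395} 0.0187
```

View pics/top0.png

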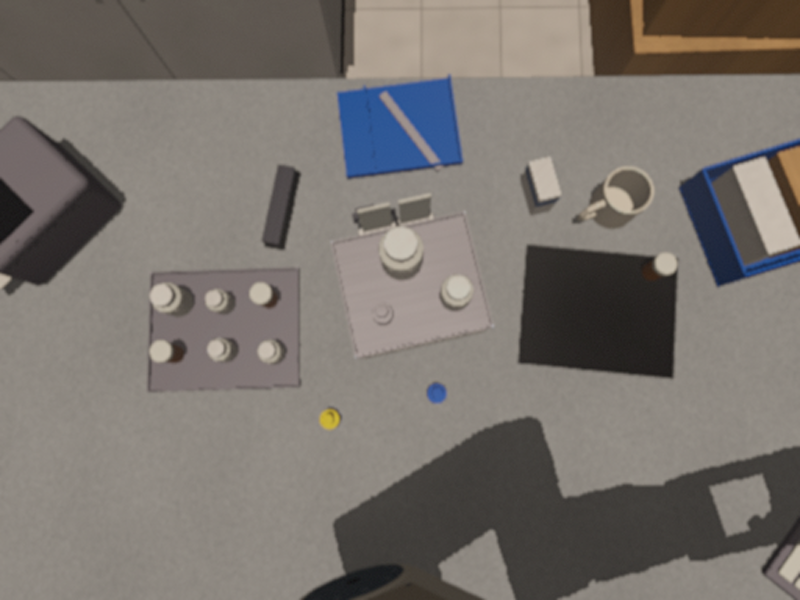

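View pics/side0.png

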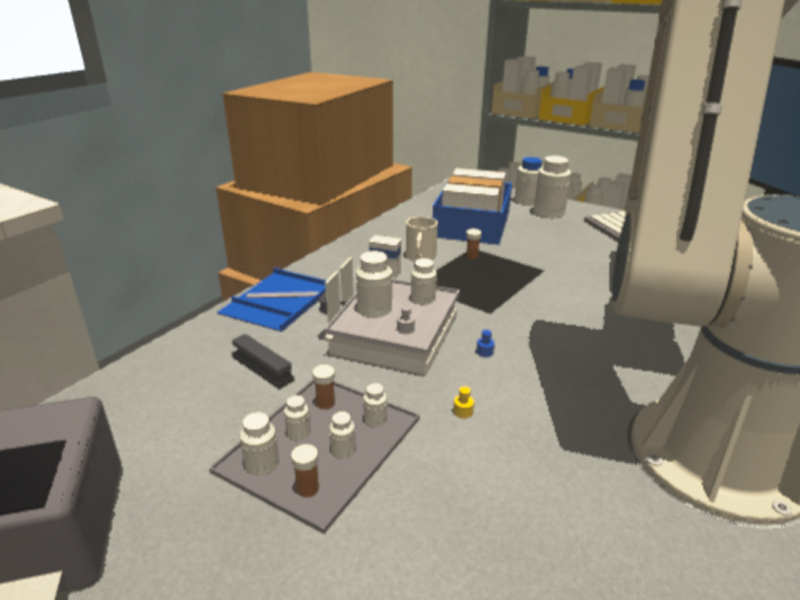

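Top view (800x600 pixels): the steel weight is at (382,313), large at (401,247) and medium_1 at (457,290), all on the pan. The tray is on the left: medium_2 (166,297), smalls (217,299), (219,348) and (270,350), amber vials (261,293) and (161,350). The mat is on the right at (600,312), with a vial at (665,264).

Could be taken for the weight: grey (382,313), blue (437,392), yellow (330,419). I choose the grey one on the pan.

```bash
cat >> h.py <<'E'
def blobs(f,lo,hi,box,amin=15):
    """connected regions of the height map between lo and hi inside box (x0,x1,y0,y1): centroid, heights, size"""
    P=cloud(f); m=(f['depth']>0)&(P[...,2]>lo)&(P[...,2]<hi)&(P[...,0]>box[0])&(P[...,0]<box[1])&(P[...,1]>box[2])&(P[...,1]<box[3])
    n,l,s,c=cv2.connectedComponentsWithStats(m.astype(np.uint8)); out=[]
    for i in range(1,n):
        if s[i,4]<amin: continue
        q=P[l==i]; (cu,cv_),r=cv2.minEnclosingCircle(np.argwhere(l==i)[:,::-1].astype(np.float32))
        z=np.percentile(q[:,2],90); out.append((onz(f,cu,cv_,z).round(4),'med',np.median(q[:,2]).round(4),'R',(r*z_over(f,z)).round(4),'px',(round(cu*800/512),round(cv_*600/384)),'n',s[i,4]))
    return out
def z_over(f,z): return (f['C'][2]-z)/f['K'][0,0]
E
python3 - <<'E'
from h import *
f=pickle.load(open('top0.pkl','rb'))
P=cloud(f); S=lambda u,v:P[int(v*.64),int(u*.64)].round(4)
for n,u,v in [('pan',420,320),('pan',350,270),('mat',600,330),('tray',190,325),('ctr',480,400),('large',401,240),('med1',457,285),('wt',382,311),('board',375,212),('board',415,203)]: print(n,S(u,v))
B=(0.2,.75,-.5,.5)
for z0,z1 in [(.14,.2),(.09,.14),(.055,.09)]:
    print(z0); [print(*b) for b in blobs(f,z0,z1,B)]
m=(f['frame'].max(2)<45).astype(np.uint8)
cs,_=cv2.findContours(m,cv2.RETR_EXTERNAL,cv2.CHAIN_APPROX_SIMPLE)
for c in cs:
    if cv2.contourArea(c)>1500: r=cv2.minAreaRect(c); print('dark',[onz(f,*p,.004).round(3)[:2] for p in cv2.boxPoints(r)], np.array(r[0])*1.5625)
cv2.imwrite('pics/crop0.png',cv2.resize(np.hstack([f['frame'][105:235,200:330],pickle.load(open('side0.pkl','rb'))['frame'][140:270,190:320]]),(800,400),interpolation=cv2.INTER_CUBIC))
E
```

```text
pan [ 0.5172 -0.0234  0.0558]
pan [0.5975 0.086  0.0547]
mat [ 0.5065 -0.3189  0.0067]
tray [0.5127 0.3576 0.0058]
ctr [ 0.3921 -0.1226  0.0018]
large [0.6164 0.0045 0.1666]
med1 [ 0.5569 -0.0768  0.1356]
wt [0.5233 0.0335 0.0982]
board [0.6773 0.0441 0.1046]
board [ 0.6901 -0.0157  0.1103]
0.14
[0.6067 0.0038 0.167 ] med 0.1647 R 0.0282 px (400, 246) n 471
0.09
[ 0.7182 -0.4909  0.1261] med 0.1127 R 0.0225 px (734, 179) n 151
[ 0.7339 -0.4665  0.094 ] med 0.0912 R 0.0131 px (707, 177) n 18
[0.7107 0.488  0.1281] med 0.117 R 0.021 px (84, 186) n 178
[ 0.6878 -0.0156  0.1249] med 0.1148 R 0.0243 px (414, 200) n 125
[ 0.6878 -0.4812  0.0937] med 0.0916 R 0.0137 px (719, 205) n 18
[0.6734 0.0453 0.1249] med 0.1138 R 0.0236 px (373, 209) n 130
[0.6059 0.0023 0.139 ] med 0.1356 R 0.035 px (402, 251) n 250
[ 0.5484 -0.0764  0.137 ] med 0.1292 R 0.0242 px (456, 290) n 363
[0.5237 0.0321 0.1031] med 0.1006 R 0.0088 px (382, 310) n 44
0.055
[ 0.7216 -0.2158  0.0874] med 0.0846 R 0.0294 px (543, 186) n 368
[ 0.6997 -0.316   0.0886] med 0.0754 R 0.0495 px (608, 199) n 284
[ 0.7173 -0.3591  0.08
[... 236 characters left out ...]
0.6864 -0.0165  0.0864] med 0.0741 R 0.0243 px (415, 209) n 86
[ 0.5704 -0.0107  0.0624] med 0.0568 R 0.1405 px (411, 285) n 3912
[ 0.6021 -0.4022  0.073 ] med 0.0704 R 0.0183 px (664, 263) n 176
[0.5478 0.3676 0.086 ] med 0.0796 R 0.0246 px (166, 296) n 315
[0.5553 0.2237 0.0726] med 0.0704 R 0.0173 px (261, 293) n 164
[0.5477 0.2972 0.0692] med 0.066 R 0.014 px (214, 298) n 98
[0.4694 0.2899 0.0687] med 0.0664 R 0.0141 px (217, 348) n 98
[0.4642 0.3748 0.0724] med 0.07 R 0.0184 px (161, 351) n 173
[0.4675 0.212  0.0684] med 0.0666 R 0.0135 px (267, 349) n 95
dark [array([ 0.453, -0.206]), array([ 0.645, -0.229]), array([ 0.622, -0.458]), array([ 0.432, -0.429])] [606.04286194 311.55023575]
```

View pics/crop0.png

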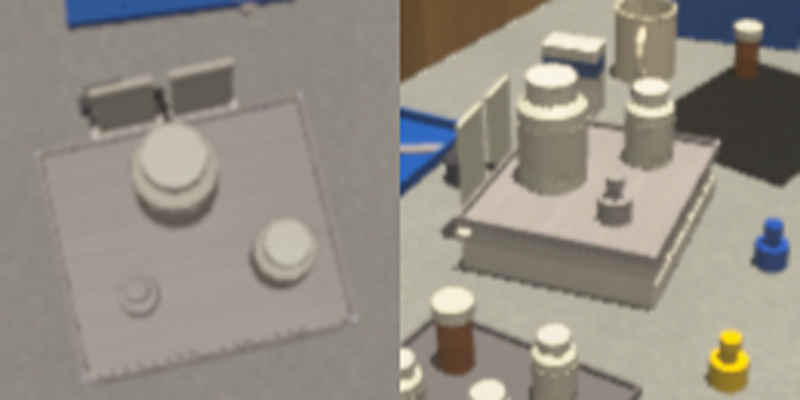

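```bash
cat >> h.py <<'E'
from scipy.spatial.transform import Rotation as Ro
def pose():
    s=env.sense(); w,x,y,z=s['tcp_rot']; return np.array(s['ee_pos']),Ro.from_quat([x,y,z,w])
def go(p,R2=None,yaw=None):
    """row needed from here to TCP p (world), orientation R2, or straight down with tool x at yaw"""
    q,R=pose(); c=R.inv().apply(np.array(p)-q)*100
    if yaw is not None: R2=down(yaw)
    a=(R.inv()*R2).as_rotvec() if R2 is not None else np.zeros(3)
    return c.round(2),a.round(3)
def down(yaw): return Ro.from_matrix(np.array([[np.cos(yaw),np.sin(yaw),0],[np.sin(yaw),-np.cos(yaw),0],[0,0,-1]]).T)
def tri(f,a,g,b):
    d,e=ray(f,*a),ray(g,*b); d/=np.linalg.norm(d);e/=np.linalg.norm(e)
    A=np.array([d,-e]).T; s=np.linalg.lstsq(A,g['C']-f['C'],rcond=None)[0]
    p,q=f['C']+s[0]*d,g['C']+s[1]*e; return ((p+q)/2).round(4),round(np.linalg.norm(p-q),4)
E
python3 - <<'E'
from h import *
f=pickle.load(open('top0.pkl','rb'));g=pickle.load(open('side0.pkl','rb'))
print('knob tri',tri(f,(382*.64,310*.64),g,(260,198.5)))
print(go([.5236,.0325,.2306],yaw=.285), down(.285).as_matrix().round(3))
E
```

```text
knob tri (array([0.5243, 0.0321, 0.0929]), np.float64(0.0026))
(array([ 51.14, -50.76,   0.06]), array([-0.001,  0.   ,  0.002])) [[ 0.96   0.281  0.   ]
 [ 0.281 -0.96   0.   ]
 [ 0.     0.    -1.   ]]
```

```bash
python3 -m creep '51.1 -50.8 0 0 0 0 4.5;51.1 -50.8 0 0 0 0 4.5;51.1 -50.8 0 0 0 0 4.5;51.1 -50.8 0 0 0 0 4.5;51.1 -50.8 0 0 0 0 4.5;51.1 -50.8 0 0 0 0 4.5;51.1 -50.8 0 0 0 0 4.5;51.1 -50.8 0 0 0 0 4.5;51.1 -50.8 0 0 0 0 4.5;51.1 -50.8 0 0 0 0 4.5;51.1 -50.8 0 0 0 0 4.5;51.1 -50.8 0 0 0 0 4.5;51.1 -50.8 0 0 0 0 4.5;51.1 -50.8 0 0 0 0 4.5' 30
python3 - <<'E'
from h import *
f=grab('wrist'); pickle.dump(f,open('w1.pkl','wb')); cv2.imwrite('pics/w1.png',f['frame'])
p,R=pose(); print(p,R.as_matrix().round(3)); M=R.as_matrix().T
print('cam in tool',M@(f['C']-p),'axes',(M@f['R'].T).round(2))
[print(*b) for b in blobs(f,.085,.115,(.48,.56,-.01,.08))]
print('pointer area: expected proj of knob',proj(f,[.5236,.0325,.099]))
E
```

```text
t: 1.85
ee_pos: [0.5226, 0.032, 0.2309]
tcp_rot: [0.0, 0.99, 0.143, -0.001]
ft_force: [0.3, 0.4, -0.7]
gripper_width: 0.0446
grasp_force: 0.0
[0.52254776 0.03156422 0.2310189 ] [[ 0.959  0.282 -0.001]
 [ 0.282 -0.959 -0.   ]
 [-0.001  0.    -1.   ]]
cam in tool [ 0.08201663  0.00033915 -0.14384724] axes [[ 0.   -0.95 -0.32]
 [ 1.    0.    0.  ]
 [ 0.   -0.32  0.95]]
[0.5247 0.035  0.1032] med 0.1023 R 0.0091 px (402, 280) n 297
pointer area: expected proj of knob [259.69035772 179.89990418]
```

View pics/w1.png

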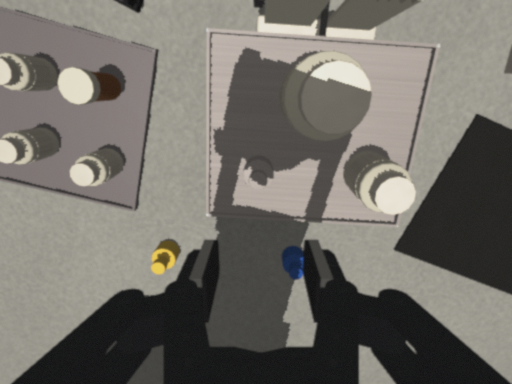

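The wrist view shows the grey weight at (260,170) on the pan, large at (330,95), medium_1 at (385,190), and the blue and yellow look-alikes at (293,262) and (165,257). The grey one on the pan is the right one, so I'll pick it up by its knob.

```bash
python3 -m creep '-0.2 -0.1 5 0 0 0 4.5;-0.2 -0.1 10 0 0 0 4.5;-0.2 -0.1 13.5 0 0 0 4.5;-0.2 -0.1 15.1 0 0 0 4.5;-0.2 -0.1 15.1 0 0 0 4.5;-0.2 -0.1 15.1 0 0 0 1;-0.2 -0.1 15.1 0 0 0 1;-0.2 -0.1 15.1 0 0 0 1;-0.2 -0.1 15.1 0 0 0 1;-0.2 -0.1 15.1 0 0 0 1' 30
python3 - <<'E'
from h import *
s=env.sense(); print(s['ft_force'],s['gripper_width'])
E
```

```text
t: 3.15
ee_pos: [0.5212, 0.0328, 0.0805]
tcp_rot: [0.0, 0.99, 0.143, 0.0]
ft_force: [1.1, -0.3, 0.3]
gripper_width: 0.0164
grasp_force: 29.2
[ 1.1156344  -0.28875084  0.33584602] 0.01640871932178129
```

```bash
python3 -m creep '0 0 -0.5 0 0 0 1;0 0 -2 0 0 0 1;0 0 -6 0 0 0 1;0 0 -12 0 0 0 1;-16.6 40.2 -12 0 0 0 1;-16.6 40.2 -12 0 0 0 1;-16.6 40.2 -12 0 0 0 1;-16.6 40.2 -12 0 0 0 1;-16.6 40.2 -12 0 0 0 1;-16.6 40.2 -12 0 0 0 1;-16.6 40.2 -12 0 0 0 1;-16.6 40.2 -12 0 0 0 1;-16.6 40.2 -6 0 0 0 1;-16.6 40.2 -1 0 0 0 1;-16.6 40.2 2.5 0 0 0 1;-16.6 40.2 3.5 0 0 0 1;-16.6 40.2 3.5 0 0 0 1'
python3 - <<'E'
from h import *
f=grab('wrist'); p,R=pose(); print(p)
P=cloud(f); t=pickle.load(open('top0.pkl','rb'))
m=(f['frame'].max(2)<40)
# weight between fingers: points near tcp
d=np.linalg.norm(P[...,:2]-p[:2],axis=-1); 
g=grab('top'); pickle.dump(g,open('top1.pkl','wb')); Q=cloud(g)
S=lambda u,v:np.median(Q[int(v*.64)-2:int(v*.64)+3,int(u*.64)-2:int(u*.64)+3].reshape(-1,3),0).round(4)
print('pan',S(420,320),S(350,270),'mat',S(560,330),'ctr',S(480,400))
c=np.array([[527,246],[677,258],[672,377],[519,362]])*.64
w=[onz(g,*k,.004)[:2].round(3) for k in c]; print('mat',w,np.mean(w,0))
E
```

```text
t: 5.28
ee_pos: [0.4759, -0.3995, 0.0459]
tcp_rot: [-0.0, 0.99, 0.143, -0.0]
ft_force: [-0.2, 0.3, -0.9]
gripper_width: 0.0164
grasp_force: 29.6
[ 0.4763522  -0.40008684  0.04674845]
pan [ 0.5157 -0.0233  0.0656] [0.5953 0.085  0.0651] mat [ 0.5066 -0.2536  0.0043] ctr [ 0.3921 -0.1226  0.001 ]
mat [array([ 0.647, -0.205]), array([ 0.627, -0.451]), array([ 0.43 , -0.431]), array([ 0.454, -0.187])] [ 0.5395 -0.3185]
```

```bash
python3 -m creep '0 0 0.8 0 0 0 1;0 0 1.2 0 0 0 1;0 0 1.35 0 0 0 1;0 0 1.35 0 0 0 1'
```

```text
t: 5.88
ee_pos: [0.4754, -0.3998, 0.0317]
tcp_rot: [-0.0, 0.99, 0.143, -0.0]
ft_force: [-0.3, -0.8, -1.1]
gripper_width: 0.017
grasp_force: 29.6
```

```bash
python3 -m creep '0 0 0.1 0 0 0 1;0 0 0.2 0 0 0 1'
```

```text
t: 6.12
ee_pos: [0.4759, -0.3999, 0.0308]
tcp_rot: [0.0, 0.99, 0.143, 0.0]
ft_force: [-2.5, 5.3, 16.3]
gripper_width: 0.0167
grasp_force: 31.0
```

```bash
python3 -m creep '0 0 -0.15 0 0 0 4.5;0 0 -0.15 0 0 0 4.5;0 0 -0.15 0 0 0 4.5;0 0 -5 0 0 0 4.5;0 0 -11 0 0 0 4.5;0 0 -17 0 0 0 4.5;0 0 -18 0 0 0 4.5'
python3 - <<'E'
from h import *
n=np.array([.973,.23,0]); yaw=np.arctan2(n[1],n[0])
R2=down(yaw)*Ro.from_rotvec([0,-.49,0])
if R2.apply([0,0,1])[0]>0: R2=down(yaw)*Ro.from_rotvec([0,.49,0])
cam=np.array([.681,.015,.28])+.2*n
tcp=cam-R2.apply([.082,0,-.144]); print(tcp,R2.apply([0,0,1]),pose()[0],go(tcp,R2))
f=grab('wrist'); cv2.imwrite('pics/w2.png',f['frame'])
E
```

```text
t: 7.0
ee_pos: [0.4774, -0.4014, 0.2146]
tcp_rot: [0.003, 0.99, 0.143, 0.003]
ft_force: [-0.8, 0.2, -0.9]
gripper_width: 0.0452
grasp_force: 0.0
[0.73923656 0.02876609 0.19153539] [-0.45800396 -0.10826404 -0.88233286] [ 0.47739219 -0.40141823  0.21461035] (array([ 37.27, -33.87,   2.25]), array([ 0.019, -0.494,  0.052]))
```

View pics/w2.png

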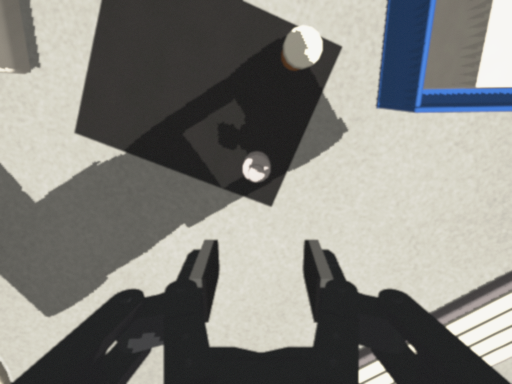

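```bash
python3 -m creep '37.3 -33.9 2.2 0.02 -0.49 0.05 8;37.3 -33.9 2.2 0.02 -0.49 0.05 8;37.3 -33.9 2.2 0.02 -0.49 0.05 8;37.3 -33.9 2.2 0.02 -0.49 0.05 8;37.3 -33.9 2.2 0.02 -0.49 0.05 8;37.3 -33.9 2.2 0.02 -0.49 0.05 8;37.3 -33.9 2.2 0.02 -0.49 0.05 8;37.3 -33.9 2.2 0.02 -0.49 0.05 8;37.3 -33.9 2.2 0.02 -0.49 0.05 8;37.3 -33.9 2.2 0.02 -0.49 0.05 8;37.3 -33.9 2.2 0.02 -0.49 0.05 8;37.3 -33.9 2.2 0.02 -0.49 0.05 8'
python3 - <<'E'
from h import *
f=grab('wrist'); pickle.dump(f,open('w3.pkl','wb')); cv2.imwrite('pics/w3.png',cv2.resize(f['frame'],(800,600)));print(pose()[0],f['C'])
E
```

```text
t: 8.55
ee_pos: [0.737, 0.0294, 0.188]
tcp_rot: [0.025, 0.963, 0.113, -0.242]
ft_force: [0.5, 0.3, -0.0]
gripper_width: 0.0802
grasp_force: 0.0
[0.73715452 0.02953732 0.18813571] [0.87297383 0.06005308 0.27644842]
```

View pics/w3.png

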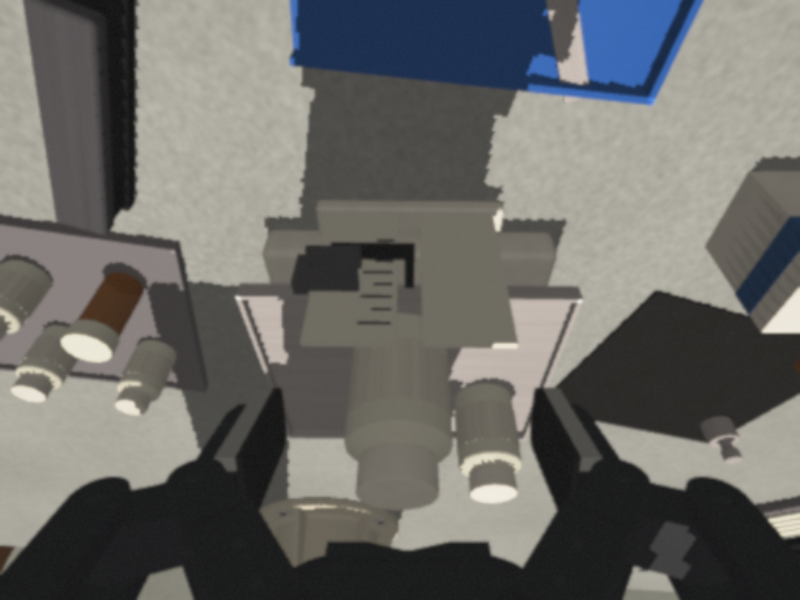

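The wrist view from beyond shows the board's far face spanning (300-515, 205-345), top edge at row 345. The dark mark is at (295-415, 240-290). I'll zoom in.

```bash
python3 - <<'E'
from h import *
f=pickle.load(open('w3.pkl','rb')); u0,v0,u1,v1=170,125,340,225
c=f['frame'][v0:v1,u0:u1].astype(float); c=np.clip(c*2.2,0,255).astype(np.uint8)
cv2.imwrite('pics/w3c.png',cv2.resize(c,(800,int(800*100/170)),interpolation=cv2.INTER_CUBIC))
P=cloud(f)
for u in (190,205,218,225,235,245,255,262):
  print(u,[f"{v}:{P[v,u,0]:.3f},{P[v,u,2]:.3f},{f['frame'][v,u].max()}" for v in range(130,222,6)])
E
```

```text
190 ['130:0.667,0.002,170', '136:0.659,0.002,173', '142:0.650,0.001,76', '148:0.647,0.008,109', '154:0.647,0.018,113', '160:0.647,0.028,121', '166:0.678,0.070,61', '172:0.679,0.079,46', '178:0.680,0.087,46', '184:0.674,0.089,43', '190:0.649,0.073,87', '196:0.633,0.067,86', '202:0.623,0.066,87', '208:0.613,0.067,85', '214:0.601,0.066,86', '220:0.591,0.067,85']
205 ['130:0.676,0.008,113', '136:0.673,0.014,111', '142:0.665,0.014,110', '148:0.656,0.014,108', '154:0.673,0.043,112', '160:0.689,0.071,43', '166:0.682,0.070,43', '172:0.689,0.086,44', '178:0.685,0.090,44', '184:0.677,0.089,44', '190:0.674,0.094,111', '196:0.675,0.101,112', '202:0.675,0.107,112', '208:0.675,0.114,111', '214:0.675,0.120,110', '220:0.673,0.125,109']
218 ['130:0.679,0.008,113', '136:0.676,0.014,113', '142:0.675,0.023,111', '148:0.676,0.035,110', '154:0.676,0.043,96', '160:0.691,0.070,44', '166:0.684,0.070,44', '172:0.692,0.086,44', '178:0.688,0.089,44', '184:0.680,0.089,45', '190:0.677,0.094,113', '196:0.677,0.101,111', '202:0.677,0.107,110', '208:0.678,0.115,112', '214:0.677,0.120,112', '220:0.675,0.125,109']
225
[... 1134 characters left out ...]
0.685,0.014,112', '142:0.684,0.023,110', '148:0.669,0.014,109', '154:0.663,0.017,103', '160:0.695,0.065,22', '166:0.687,0.064,82', '172:0.649,0.031,110', '178:0.640,0.031,111', '184:0.664,0.065,90', '190:0.663,0.072,87', '196:0.649,0.067,89', '202:0.643,0.070,111', '208:0.643,0.078,111', '214:0.643,0.086,111', '220:0.644,0.094,110']
262 ['130:0.690,0.007,110', '136:0.687,0.014,113', '142:0.679,0.014,111', '148:0.672,0.015,108', '154:0.666,0.018,105', '160:0.697,0.065,23', '166:0.689,0.064,27', '172:0.682,0.065,27', '178:0.673,0.064,27', '184:0.665,0.064,64', '190:0.665,0.073,86', '196:0.649,0.065,87', '202:0.644,0.069,112', '208:0.644,0.078,110', '214:0.643,0.084,109', '220:0.645,0.093,107']
```

View pics/w3c.png

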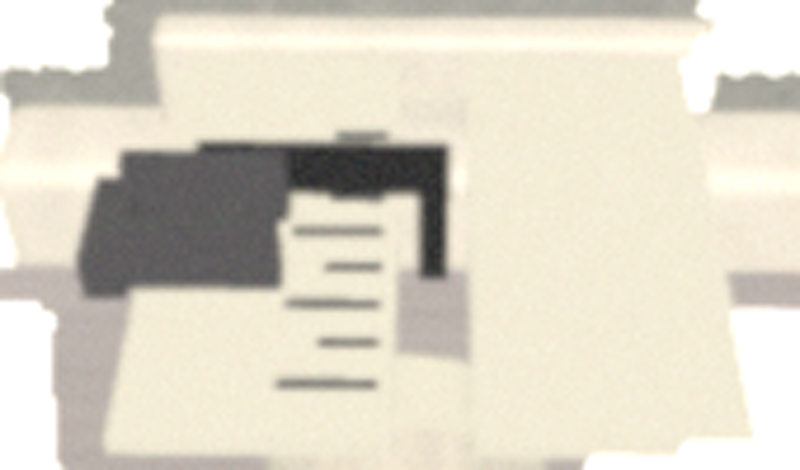

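The crop shows the black pointer blade at crop rows 145-192, seen below the grey fork; its stem passes through the slot at (432,230). By depth, the blade's top is at z 0.065. The lower jaw's top is at 0.070 and the upper jaw's underside at about 0.084, so the gap's middle is at about 0.077, some 14 mm above the blade.

With the pan now at about 0.0505, the mark is near 0.036, or about 367 g. Taking off medium_1 (about 140 g) should bring the pointer to the mark.

```bash
python3 - <<'E'
from h import *
g=pickle.load(open('top1.pkl','rb')); f=pickle.load(open('w3.pkl','rb')); w=pickle.load(open('w1.pkl','rb'))
for n,h,z in [('top1',g,(.135,.16)),('w3',f,(.135,.16)),('w1',w,(.125,.15))]:
    for b in blobs(h,*z,(.5,.6,-.13,-.03)): print(n,*b)
P=cloud(g)
for n,h in (('top1',g),('w3',f),('w1',w)):
    P=cloud(h)
    for z0,z1,t in ((.138,.16,'cap'),(.085,.125,'body')):
        if n=='w1': z0-=.01;z1-=.01
        m=(P[...,2]>z0)&(P[...,2]<z1)&(abs(P[...,0]-.548)<.045)&(abs(P[...,1]+.076)<.045); q=P[m]; print(n,t,np.percentile(q,[2,50,98],axis=0).round(4).tolist(),len(q))
print(down(.23).as_matrix().round(3).tolist(), go([.548,-.077,.26],yaw=.23))
E
```

```text
top1 [ 0.5533 -0.0789  0.1473] med 0.1452 R 0.0171 px (458, 285) n 189
w3 [ 0.57   -0.0717  0.1466] med 0.1456 R 0.0069 px (492, 484) n 561
w1 [ 0.5547 -0.0751  0.1372] med 0.1362 R 0.018 px (613, 302) n 1409
top1 cap [[0.5385, -0.0941, 0.1405], [0.5531, -0.0786, 0.1452], [0.5689, -0.0642, 0.1486]] 185
top1 body [[0.5303, -0.099, 0.0889], [0.5359, -0.071, 0.1152], [0.576, -0.0552, 0.1249]] 91
w3 cap [[0.5394, -0.0924, 0.1383], [0.5614, -0.0754, 0.146], [0.5705, -0.0615, 0.1468]] 487
w3 body [[0.5511, -0.0963, 0.086], [0.5736, -0.0692, 0.1064], [0.5779, -0.0542, 0.1244]] 1237
w1 cap [[0.5383, -0.0929, 0.1292], [0.5542, -0.0761, 0.1363], [0.5692, -0.0616, 0.1376]] 1343
w1 body [[0.5345, -0.0787, 0.0762], [0.5621, -0.0578, 0.0988], [0.5771, -0.054, 0.1147]] 834
[[0.974, 0.228, 0.0], [0.228, -0.974, 0.0], [0.0, 0.0, -1.0]] (array([-21.81,   5.96,   3.44]), array([-0.006,  0.49 ,  0.004]))
```

```bash
python3 -m creep '-1.9 0 -3.5 0 0 0 7;-3.3 0 -6.2 0 0.1 0 7;-21.3 6.1 3.2 0 0.49 0 7;-21.3 6.1 3.2 0 0.49 0 7;-21.3 6.1 3.2 0 0.49 0 7;-21.3 6.1 3.2 0 0.49 0 7;-21.3 6.1 3.2 0 0.49 0 7;-21.3 6.1 3.2 0 0.49 0 7'
python3 - <<'E'
from h import *
print(pose()[0],go([.554,-.077,.0945],yaw=.23))
f=grab('wrist')
for b in blobs(f,.135,.16,(.5,.6,-.13,-.03)): print(*b)
E
```

```text
t: 9.6
ee_pos: [0.5547, -0.0765, 0.2603]
tcp_rot: [-0.003, 0.993, 0.116, 0.0]
ft_force: [0.2, -0.1, -0.5]
gripper_width: 0.0701
grasp_force: 0.0
[ 0.55474566 -0.07647504  0.26030444] (array([-0.11,  0.14, 16.58]), array([-0.007, -0.002,  0.003]))
[ 0.5551 -0.0777  0.147 ] med 0.1462 R 0.0166 px (410, 292) n 1118
```

```bash
python3 -m creep '0 0.1 6 0 0 0 7;0 0.1 11 0 0 0 7;0 0.1 15 0 0 0 7;0 0.1 16.6 0 0 0 7;0 0.1 16.6 0 0 0 7;0 0.1 16.6 0 0 0 4;0 0.1 16.6 0 0 0 4;0 0.1 16.6 0 0 0 4;0 0.1 16.6 0 0 0 4;0 0.1 16.6 0 0 0 4' 30
```

```text
t: 10.9
ee_pos: [0.5543, -0.0759, 0.0937]
tcp_rot: [-0.003, 0.993, 0.117, -0.0]
ft_force: [0.4, 0.3, 0.4]
gripper_width: 0.0468
grasp_force: 31.2
```

```bash
python3 -m creep '0 0 -0.7 0 0 0 4;0 0 -2 0 0 0 4;0 0 -5 0 0 0 4;0 0 -10 0 0 0 4;-7 19.3 -10 0 0 0 4;-7 19.3 -10 0 0 0 4;-7 19.3 -10 0 0 0 4;-7 19.3 -10 0 0 0 4;-7 19.3 -10 0 0 0 4;-7 19.3 -4 0 0 0 4;-7 19.3 1 0 0 0 4;-7 19.3 4 0 0 0 4;-7 19.3 5.2 0 0 0 4;-7 19.3 5.2 0 0 0 4;-7 19.3 5.6 0 0 0 4;-7 19.3 5.8 0 0 0 4;-7 19.3 5.8 0 0 0 4'
```

```text
t: 13.02
ee_pos: [0.5312, -0.2797, 0.0348]
tcp_rot: [-0.003, 0.993, 0.117, 0.0]
ft_force: [-0.3, 0.5, 0.5]
gripper_width: 0.0472
grasp_force: 31.6
```

```bash
python3 -m creep '0 0 0.1 0 0 0 4;0 0 0.1 0 0 0 4'
```

```text
t: 13.28
ee_pos: [0.5312, -0.2797, 0.0347]
tcp_rot: [-0.003, 0.993, 0.117, 0.0]
ft_force: [-2.5, 2.0, 12.9]
gripper_width: 0.0471
grasp_force: 32.7
```

Contact made. I'll release, rise clear, and go back to look at the pointer.

```bash
python3 -m creep '0 0 0 0 0 0 7;0 0 0 0 0 0 7;0 0 0 0 0 0 7;0 0 -1 0 0 0 7;0 0 -6 0 0 0 7;0 0 -12 0 0 0 7;0 0 -18 0 0 0 7;0 0 -19 0 0 0 7'
python3 - <<'E'
from h import *
n=np.array([.973,.23,0]); R2=down(np.arctan2(.23,.973))*Ro.from_rotvec([0,-.49,0])
print(pose()[0],go([.738,.029,.20],R2))
g=grab('top'); pickle.dump(g,open('top2.pkl','wb')); Q=cloud(g)
S=lambda u,v:np.median(Q[int(v*.64)-2:int(v*.64)+3,int(u*.64)-2:int(u*.64)+3].reshape(-1,3),0).round(4)
print('pan',S(420,320),S(350,270),'ctr',S(480,400))
for b in blobs(g,.03,.1,(.43,.65,-.45,-.19)): print(*b)
E
```

```text
t: 14.28
ee_pos: [0.5332, -0.2819, 0.2286]
tcp_rot: [-0.001, 0.993, 0.117, 0.003]
ft_force: [-0.5, -0.8, -0.5]
gripper_width: 0.0704
grasp_force: 0.0
[ 0.53320992 -0.28193397  0.22857728] (array([ 27.11, -25.49,   3.06]), array([-0.001, -0.496,  0.002]))
pan [ 0.5141 -0.0232  0.078 ] [0.5922 0.0836 0.0785] ctr [ 0.3921 -0.1226  0.0004]
[ 0.5234 -0.2719  0.0859] med 0.0692 R 0.0274 px (584, 312) n 349
```

```bash
python3 -m creep '27.1 -25.5 3 0 -0.49 0 7;27.1 -25.5 3 0 -0.49 0 7;27.1 -25.5 3 0 -0.49 0 7;27.1 -25.5 3 0 -0.49 0 7;27.1 -25.5 3 0 -0.49 0 7;27.1 -25.5 3 0 -0.49 0 7;27.1 -25.5 3 0 -0.49 0 7;27.1 -25.5 3 0 -0.49 0 7;27.1 -25.5 3 0 -0.49 0 7;27.1 -25.5 3 0 -0.49 0 7'
python3 - <<'E'
from h import *
f=grab('wrist'); pickle.dump(f,open('w4.pkl','wb')); print(pose()[0])
c=np.clip(f['frame'][110:250,150:350].astype(float)*2.2,0,255).astype(np.uint8)
cv2.imwrite('pics/w4.png',np.hstack([cv2.resize(f['frame'],(400,300)),cv2.resize(c,(400,280),interpolation=cv2.INTER_CUBIC)][:1])if 0 else np.vstack([cv2.resize(f['frame'],(400,300)),cv2.resize(c,(400,280),interpolation=cv2.INTER_CUBIC)]))
P=cloud(f)
for u in (200,210,220,240,250,262):
  print(u,[f"{v}:{P[v,u,0]:.3f},{P[v,u,2]:.4f},{f['frame'][v,u].max()}" for v in range(148,196,3)])
m=(P[...,0]>.5)&(P[...,0]<.6)&(P[...,1]>-.1)&(P[...,1]<-.03); print('floor',np.median(P[m][:,2]))
E
```

```text
t: 15.58
ee_pos: [0.7351, 0.029, 0.1953]
tcp_rot: [0.025, 0.963, 0.113, -0.241]
ft_force: [-0.6, -0.2, 0.4]
gripper_width: 0.0699
grasp_force: 0.0
[0.73525182 0.02916369 0.19531394]
200 ['148:0.650,0.0172,110', '151:0.688,0.0674,52', '154:0.687,0.0705,44', '157:0.683,0.0700,44', '160:0.679,0.0702,42', '163:0.675,0.0699,44', '166:0.688,0.0878,44', '169:0.687,0.0898,43', '172:0.683,0.0897,43', '175:0.679,0.0891,46', '178:0.674,0.0884,68', '181:0.673,0.0909,111', '184:0.673,0.0951,111', '187:0.673,0.0989,113', '190:0.672,0.1016,110', '193:0.675,0.1069,112']
210 ['148:0.674,0.0439,110', '151:0.689,0.0666,52', '154:0.689,0.0702,43', '157:0.685,0.0701,41', '160:0.688,0.0771,35', '163:0.678,0.0704,40', '166:0.690,0.0874,44', '169:0.689,0.0897,45', '172:0.684,0.0891,45', '175:0.681,0.0894,44', '178:0.677,0.0890,60', '181:0.675,0.0913,110', '184:0.675,0.0951,111', '187:0.676,0.0989,111', '190:0.675,0.1018,111', '193:0.675,0.1058,112']
220 ['148:0.676,0.0426,111', '151:0.691,0.0665,59', '154:0.691,0.0706,45', '157:0.688,0.0710,37', '160:0.689,0.0766,25', '163:0.687,0.0774,31', '166:0.692,0.087
[... 682 characters left out ...]
683,0.0565,95', '160:0.697,0.0775,26', '163:0.693,0.0773,27', '166:0.690,0.0776,25', '169:0.684,0.0749,102', '172:0.684,0.0790,109', '175:0.683,0.0826,81', '178:0.683,0.0866,111', '181:0.683,0.0905,92', '184:0.684,0.0947,108', '187:0.683,0.0980,110', '190:0.684,0.1024,88', '193:0.684,0.1060,111']
262 ['148:0.666,0.0165,113', '151:0.666,0.0217,115', '154:0.664,0.0255,117', '157:0.664,0.0302,108', '160:0.698,0.0765,26', '163:0.696,0.0774,24', '166:0.691,0.0764,26', '169:0.688,0.0771,26', '172:0.684,0.0767,27', '175:0.681,0.0773,22', '178:0.677,0.0774,26', '181:0.674,0.0777,26', '184:0.669,0.0773,23', '187:0.665,0.0774,71', '190:0.665,0.0811,86', '193:0.666,0.0859,86']
floor 0.07926105667173514
```

View pics/w4.png

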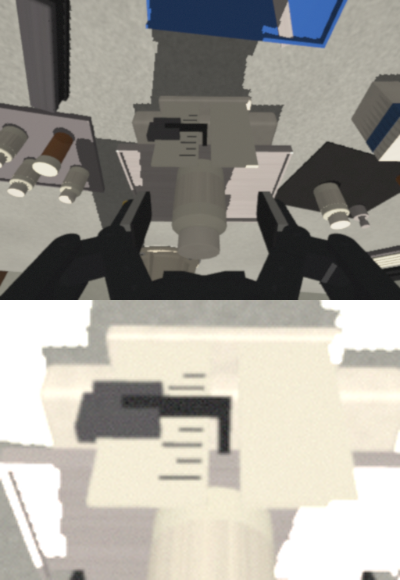

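The pointer blade now lies inside the fork (lower crop: blade at (120-230, 395-412), fork at (75-160, 380-440)). Its middle is about 0.0752 against the gap's middle at 0.0773, 2 mm low and within the 5 mm. Medium_1 and the weight stand on the mat at (330,200) and (360,215) in the upper part, and large is on the pan.

```bash
python3 -c "
from rig import env
print(env.hand_in())"
```

```text
the job is handed in; nothing more can be done
None
```

I handed in the job at about 15.6 s: the check weight and medium_1 stand on the mat, and only large is left on the pan. The pointer rests between the jaws, about 2 mm below the mark's middle; the hand-in returned no verdict.

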